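# Open the waste caddy for a look and ease its lid shut

## Task

Show me how full the green-lidded waste caddy is: press its green lever right down with your fingertips so that the lid stands wide open, and keep it there for three seconds while I look. Then let the lever come up slowly under your fingers, taking about three seconds, so that the lid comes down without slamming, and leave it shut. Work the lid only by its lever, keep the grey caddy shut and leave everything else where it stands.

Things in the scene. Friction and masses are not known exactly. Their poses are not given: they have to be found in the camera images.
- green_caddy: White bin 170 x 200 x 152 mm, closed lid top at 165 mm; fixed to the worktop. Origin: centre of the underside; +z up, the lever sticks out to -x, the lid's hinge is along the far (+x) edge. A 12 mm linkage housing is on the +y side. This is the one to open: green lid, green lever pad.
- green_lever (a joint): Press lever angle, rad: 0 = up, lid shut; 0.45 = right down on its stop, lid wide open. Turns about a level axis along the caddy's y at (-100, 0, 85) mm of the caddy; slopes 0.2 rad upward at 0, 0.25 rad downward at 0.45. Gravity and a spring always push it up: about 7 to 8 N down on the pad holds it anywhere; let go, it flies up in under half a second and the lid slams.
- green_pad (a point): Centre of the top face of the green press pad (45 mm long, 62 mm wide, 10 mm thick) at the lever's end, 100 mm from its axis, 113 mm before the bin's front wall. 111 mm above the worktop with the lever up, 66 mm right down; moves nearly straight down (under 5 mm sideways). x axis: towards the caddy (level at 0). Free space above; the lid swings up away from it.
- green_lid: Green lid, 174 x 206 x 13 mm, hinged on the caddy's far (+x) edge. Origin: middle of its back edge, on the hinge, 152 mm above the worktop; z is its upward normal, -x runs to its front edge. Linked to the lever, it turns 2.67 times as far: level when shut, 1.2 rad when wide open. Not to be touched.
- grey_caddy: White bin 170 x 200 x 152 mm, closed lid top at 165 mm; fixed to the worktop. Origin: centre of the underside; +z up, the lever sticks out to -x, the lid's hinge is along the far (+x) edge. A 12 mm linkage housing is on the +y side. Same make with grey lid and grey lever pad; it may stand on either side. Not to be opened.
- grey_lid: The grey lid of the other caddy, as the green one. Must stay shut.
- jar: Glass jar with steel twist cap, 72 mm across, 120 mm high, standing behind and between the caddies. Origin: centre of its underside. Bystander.
- spatula: Stainless steel spatula, 280 mm long, lying flat, pointing ahead, in the middle before the caddies, 20 mm high. Origin: its middle, underside; +x to the blade. Bystander.
- plate_low: Lower of two stacked melamine plates, 190 mm across, in the grey drainer tray on the robot's right. Origin: centre of its underside. Bystander.
- plate_top: Upper plate of the stack. Bystander.
- mug: Terracotta-coloured mug, 80 mm across, 90 mm high, on the robot's left. Origin: centre of its underside. Bystander.
- soap: Green soap bottle, 60 mm across, 170 mm high, on the left. Origin: centre of its underside. Bystander.

How it is judged:
On the way, in this order (a step that is already met when the one before it is completed fails the run):
1. the fingers keep the green lever pressed right down (at least 0.40 rad) and its lid wide open (over 1.0 rad) for three seconds (2.8 s counts) (value of joint green_lever above 0.4 rad and angle between green_lid's own z axis and vertical above 1 rad and contact force between the fingers and green_caddy above 1 N), for 2.8 s.
2. the green lid is down again (value of joint green_lever below 0.02 rad and angle between green_lid's own z axis and vertical below 0.05 rad), for 0.2 s.
At the end, for the whole second after the job is handed in: The green lid is shut (within 0.05 rad) and still, its lever is up (below 0.02 rad), the grey lid is shut, and every bystander is within 20 mm of where it stood, the jar, mug and bottle upright (all of step 2 and angular speed of green_lid below 0.1 rad/s and angle between grey_lid's own z axis and vertical below 0.05 rad and distance of each of jar, spatula, plate_low, plate_top, mug, soap from where it was at the start of the episode below 0.02 m and angle between each of jar, mug, soap's own z axis and vertical below 0.2 rad); the robot touches nothing.
It fails at once if the green lid slams: it falls faster than 1.33 rad/s (lever 0.5 rad/s) in the lower half of its travel (velocity of joint green_lever below -0.5 rad/s and value of joint green_lever below 0.23 rad).
It fails at once if the robot touches the green lid (contact force between any of the fingers, the arm and green_lid above 1 N).
It fails at once if the grey caddy is opened (angle between grey_lid's own z axis and vertical above 0.12 rad).
It fails at once if a bystander is pushed away, lifted or carried (more than 20 mm) (distance of any of jar, spatula, plate_low, plate_top, mug, soap from where it was at the start of the episode above 0.02 m).
It also fails if it takes over 43 s, if anything falls off the work surface, if the arm or the gripper's body presses on something with over 40 N, if the wrist force passes 120 N, or if a joint passes its speed limit or range.

## Robot

A 6-joint arm with a two-finger parallel gripper is mounted at the origin on the work surface. World frame = base frame: x ahead of the robot, y to its left, z up, the work surface at z = 0. Lengths are in m, angles in rad, forces in N, time in s.
With the tool pointing down it reaches from about 0.35 to 1 m from the base axis. Payload 7.1 kg.
Tool frame: the origin (TCP) lies between the finger pads; the fingertips stand 17 mm ahead of it and the grasp point (between the pads) lies 2 mm behind it; z points along the fingers, y is the direction in which the jaws open and shut (so a half turn about z gives the same grasp; the last joint's range is limited). The gripper opens to 85 mm and grips with 20 to 120 N. Pads are 22 mm wide; open, the fingers measure 114 mm over their backs; the gripper's body (76 mm by 85 mm) begins 54 mm behind the grasp point. The pads swing forward as they close: fully open they stand 13 mm farther back than shut.
Start: joints at [1.29, 0.423, 1.63, -0, 1.089, -0.019], TCP at [0.162, 0.604, 0.248] pointing down, gripper open.
Joint ranges: [-3, 3], [-0.9, 2.11], [0.09, 2.58], [-1.31, 4.45], [0.11, 2.69], [-2.54, 2.54]. Speed limits (rad/s): [2.39, 2.39, 3.01, 3.14, 3.14, 3.14].

## Interface

Orientations are given as a unit quaternion [w, x, y, z].
In Python, from station import env gives the robot as it stands.
- The arm moves only by the shell command python3 -m jog 'ROWS'. ROWS is JSON, a list that holds one entry, the list of rows, each a list of 5 numbers: the gripper's target within -1 to 1 (shut at 1, half-way at 0, fully open at -1), then the shift along the tool's x, y, z in units of 25 mm (1.0 is 25 mm), then the turn about the tool's z in units of 6 degrees (1.0 is 6 degrees). In form: [[[fingers, tx, ty, tz, turn], ...]]. A call has 1 to 5 rows; each row shifts and turns the commanded pose from where the row before left it, along the tool's axes as they then stand; what a row does not reach is not made up. A row lasts 1/10 s, in which the tool goes at most 50 mm and 8.59 degrees, less where a joint would pass 70% of its speed; a pose out of reach is approached as far as the arm can. A call is refused whole if a number of a shift passes 1 or a number of a turn 1, either way. A call with a gripper value outside its range is refused whole. The fingers move at their own pace and stop on an object; the grip force is fixed at half the most. Time passes only in rows, so rows that do not move let the fingers close. It gives the time, the measured TCP pose, the force and the opening at its end, in the units of the state.
- env.sense(): the state, without advancing time (a new reading comes with each control period).
- env.snapshot(name): name is "side" or "top"; returns a dict with "img" (400x640x3 uint8, red, green, blue), "intrinsics" (3x3 intrinsics, pixels), "dist_coeffs" ([k1, k2, p1, p2, k3] as OpenCV has them; the pictures are not rectified), "R" (3x3) and "t" (3): a world point X has camera coordinates R X + t. Camera axes: x right, y down, z forward; pixel columns grow to the right and rows downward; lengths in m; the calibration is good to about 2 mm. A picture is of the moment at which its call begins. There is no depth.
- env.close_job(): hands the job in, once; it reports no verdict.
The state is a dict: "t": time; "qpos": joint angles; "qd": joint speeds; "effort": joint torques, N m; "tool_pos": TCP position; "orientation": TCP orientation; "contact_force": force on the tool from outside, world axes, zero at the start; "ft_torque": the same for the moment, N m; "opening": opening from 0.0 (shut) to 1.0 (fully open).
Only numpy, scipy, OpenCV 4.12 (cv2) and the standard library are available. Lean on these libraries where they do the work, as an engineer would, in place of code of your own. Each camera call takes 0.05 s, during which the arm holds its last target. There are 200 camera calls.

## Working session

There is one attempt and no reset: what is moved stays moved. The work goes in short steps, Python scripts to look and compute and a shell command to move; the robot and the scene stay as the last step left them, time stands still between calls to the robot, and variables do not carry over. Pictures are saved under pics/ and viewed, about 8 in all and at most 12, crops included, and the job is handed in when it is done.

```bash
mkdir -p pics; ls; python3 - <<'E'
from station import env
import cv2,numpy as np
s=env.sense();print(s)
for n in("top","side"):
    d=env.snapshot(n);cv2.imwrite(f"pics/{n}0.png",d["img"][:,:,::-1])
    np.savez(f"{n}.npz",**d)
    print(n,(-d["R"].T@d["t"]).round(3),np.array(d["R"]).round(2).tolist())
E
```

```text
pics
{'t': 0.0, 'qpos': array([ 1.29001899e+00,  4.23807180e-01,  1.63070905e+00, -7.40510672e-06,
        1.08858906e+00, -1.89636852e-02]), 'qd': array([ 3.03193894e-05,  1.31095368e-03, -7.68485355e-04,  4.06494527e-05,
       -7.98337501e-04, -5.04369685e-04]), 'effort': array([ 1.56974951e-03, -5.57373834e+01, -2.81747872e+01,  5.54064297e-05,
        7.08728767e-03,  9.52802083e-06]), 'tool_pos': array([0.16157978, 0.60320796, 0.2475592 ]), 'orientation': array([-1.09683751e-04,  1.30531519e-01,  9.91443872e-01, -7.48330564e-04]), 'contact_force': array([ 0.48091767, -1.12925896,  0.03560263]), 'ft_torque': array([ 0.00710839, -0.04433418, -0.01678434]), 'opening': 0.9923945309572308}
top [ 0.262 -0.035  1.654] [[0.06, -1.0, -0.0], [-0.98, -0.05, -0.21], [0.21, 0.02, -0.98]]
side [ 0.053 -0.952  0.769] [[0.85, -0.52, -0.02], [-0.28, -0.43, -0.86], [0.44, 0.74, -0.52]]
```

View pics/top0.png

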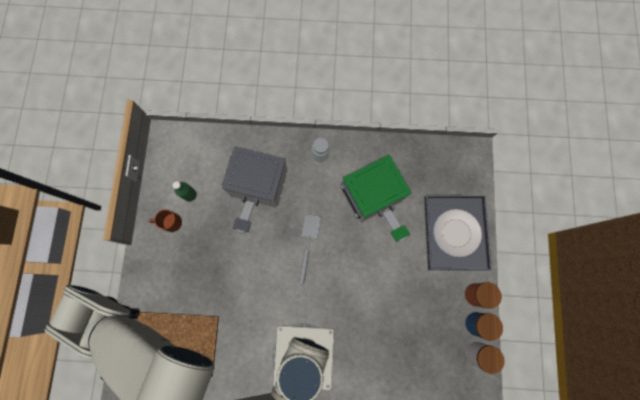

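View pics/side0.png

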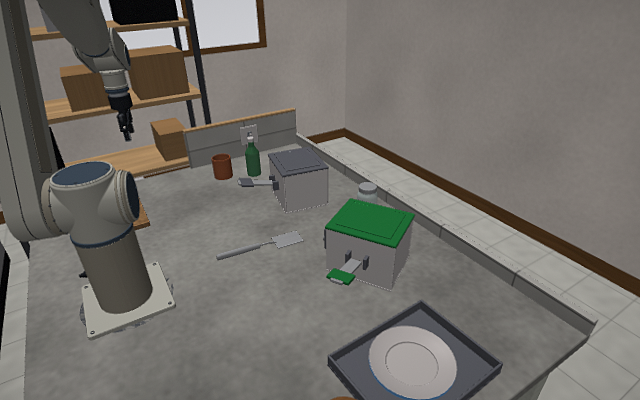

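The top view shows the green lid near (376,187) and its pad at (400,233); in the side view the pad is at (341,277). The grey caddy stands on the left and the spatula is between them. Next I work out the pad position.

```bash
cat > loc.py <<'E'
import cv2,numpy as np
def green(d,box):
    h=cv2.cvtColor(d["img"],cv2.COLOR_RGB2HSV);m=cv2.inRange(h,(50,120,50),(75,255,255))
    n,l,s,c=cv2.connectedComponentsWithStats(m)
    return l,[(i,s[i],c[i]) for i in range(1,n) if s[i][4]>30]
def ray(d,uv):
    p=cv2.undistortPoints(np.array([[uv]],float),d["intrinsics"],d["dist_coeffs"])[0,0]
    return -d["R"].T@d["t"],d["R"].T@np.array([*p,1])
def onz(d,uv,z):
    o,r=ray(d,uv);return o+r*(z-o[2])/r[2]
E
python3 - <<'E'
from loc import *
D={n:dict(np.load(n+".npz")) for n in("top","side")}
R={}
for n,d in D.items():
    l,cs=green(d,None)
    for i,s,c in cs:
        print(n,s,c.round(1),'z.111',onz(d,c,.108).round(4),'z.165',onz(d,c,.162).round(4))
        if s[4]>800:
            cnt=cv2.findContours((l==i).astype('uint8'),0,1)[0][0]
            b=cv2.boxPoints(cv2.minAreaRect(cnt)); print([onz(d,q,.16).round(3).tolist() for q in b])
            ap=cv2.approxPolyDP(cnt,8,True)[:,0];print([onz(d,q,.16).round(3).tolist() for q in ap])
E
```

```text
top [ 344  155   67   62 2326] [376.5 185.7] z.111 [ 0.6591 -0.2469  0.108 ] z.165 [ 0.6453 -0.2396  0.162 ]
[[0.668, -0.11, 0.16], [0.777, -0.288, 0.16], [0.625, -0.369, 0.16], [0.52, -0.194, 0.16]]
[[0.77, -0.281, 0.16], [0.669, -0.116, 0.16], [0.527, -0.196, 0.16], [0.628, -0.366, 0.16]]
top [392 226  17  15 148] [399.7 232.8] z.111 [ 0.479  -0.3397  0.108 ] z.165 [ 0.4714 -0.3291  0.162 ]
side [245 143  13  19  86] [250.3 150.2] z.111 [0.6074 0.5291 0.108 ] z.165 [0.5621 0.408  0.162 ]
side [ 325  199   90   49 2585] [371.1 222.1] z.111 [ 0.6963 -0.1892  0.108 ] z.165 [ 0.6437 -0.2515  0.162 ]
[[0.521, -0.203, 0.16], [0.66, -0.046, 0.16], [0.777, -0.283, 0.16], [0.634, -0.396, 0.16]]
[[0.524, -0.2, 0.16], [0.626, -0.372, 0.16], [0.775, -0.283, 0.16], [0.668, -0.111, 0.16]]
side [327 268  28  17 237] [340.8 275.7] z.111 [ 0.4824 -0.3393  0.108 ] z.165 [ 0.4473 -0.3894  0.162 ]
```

```bash
R='';
python3 -m jog '[[[1,-0.7,-0.7,0,0],[1,-0.8,-1,0,0],[1,-0.8,-1,0,0],[1,-0.8,-1,0,0],[1,-0.8,-1,0,0]]]'
python3 -m jog '[[[1,-0.8,-1,0,0],[1,-0.8,-1,0,0],[1,-0.8,-1,0,0],[1,-0.8,-1,0,0],[1,-0.8,-1,0,0]]]'
python3 -m jog '[[[1,-0.8,-1,0,0],[1,-0.8,-1,0,0],[1,-0.8,-1,0,0],[1,-0.8,-1,0,0],[1,-0.8,-1,0,0]]]'
python3 -m jog '[[[1,-0.8,-1,0,0],[1,-0.8,-1,0,0],[1,-0.8,-1,0,0],[1,-0.8,-1,0,0],[1,-0.8,-1,0,0]]]'
python3 -m jog '[[[1,-0.8,-1,0,0],[1,-0.8,-1,0,0],[1,-0.8,-1,0,0],[1,-0.8,-1,0,0],[1,-0.8,-1,0,0]]]'
```

```text
t: 0.6
tool_pos: [0.2257, 0.4635, 0.2479]
orientation: [-0.0, 0.13, 0.991, -0.0]
contact_force: [0.4, -0.7, 0.8]
opening: 0.148
t: 1.1
tool_pos: [0.2899, 0.317, 0.2482]
orientation: [-0.0, 0.13, 0.991, -0.0]
contact_force: [0.1, 0.2, -0.4]
opening: 0.006
t: 1.6
tool_pos: [0.3541, 0.1704, 0.2483]
orientation: [-0.0, 0.13, 0.991, -0.0]
contact_force: [0.2, 0.3, 0.3]
opening: 0.002
t: 2.1
tool_pos: [0.4184, 0.0238, 0.2482]
orientation: [-0.0, 0.131, 0.991, 0.0]
contact_force: [0.5, 0.4, 0.1]
opening: -0.004
t: 2.6
tool_pos: [0.4826, -0.1228, 0.2481]
orientation: [-0.0, 0.131, 0.991, 0.0]
contact_force: [0.0, -0.3, 0.5]
opening: -0.0
```

```bash
python3 -m jog '[[[1,-0.3,-1,0,0],[1,-0.3,-1,0,0],[1,-0.3,-1,0,0],[1,-0.3,-1,0,0],[1,-0.3,-1,0,0]]]'
python3 -m jog '[[[1,-0.3,-1,0,0],[1,-0.3,-1,0,0],[1,0,-1,0,0],[1,0,-0.4,0.4,0],[1,0,0,0.8,0]]]'
python3 -m jog '[[[1,0,0,0.8,0],[1,0,0,0.8,0],[1,0,0,0.4,0],[1,0,0,0,0]]]'
python3 - <<'E'
from station import env
from loc import *
print(env.sense()["tool_pos"])
ims=[]
for n,(u,v) in(("top",(390,215)),("side",(345,255))):
    d=env.snapshot(n);ims.append(cv2.resize(d["img"][v-60:v+60,u-60:u+60,::-1],(400,400)))
    for i,s,c in green(d,0)[1]:print(n,s,c.round(1))
    for z in(.108,.165-.0):
        pass
cv2.imwrite("pics/near.png",np.hstack(ims))
E
```

```text
t: 3.1
tool_pos: [0.486, -0.253, 0.248]
orientation: [-0.0, 0.131, 0.991, 0.0]
contact_force: [-0.2, -0.5, -0.6]
opening: 0.002
t: 3.6
tool_pos: [0.479, -0.3394, 0.2185]
orientation: [0.001, 0.131, 0.991, -0.001]
contact_force: [0.7, 0.7, 0.2]
opening: -0.001
t: 4.0
tool_pos: [0.4778, -0.3368, 0.1664]
orientation: [-0.002, 0.13, 0.991, 0.001]
contact_force: [-0.4, 0.3, 0.3]
opening: 0.001
[ 0.47782262 -0.336772    0.16636662]
top [ 344  155   67   62 2326] [376.5 185.6]
side [245 143  14  27  93] [250.1 151.5]
side [ 350  200   65   48 1938] [380.2 223.5]
side [327 268  28  17 240] [340.9 275.7]
```

View pics/near.png

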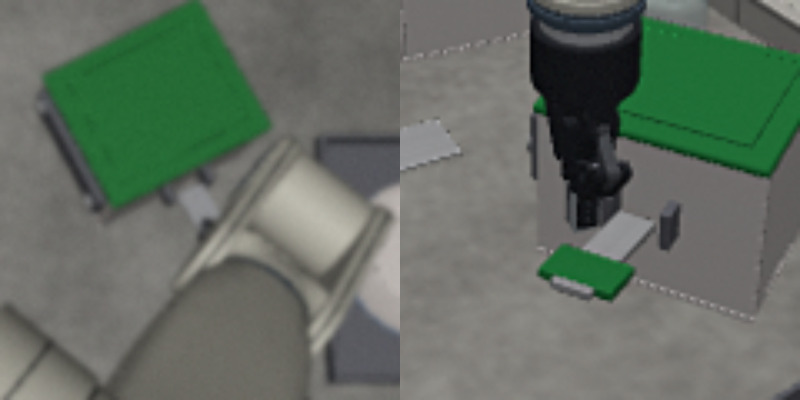

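The side crop shows the closed fingertips at about (590,225), directly above the pad at about (587,272), well clear of the lid. I descend to contact and press gently.

```bash
python3 -m jog '[[[1,0,0,0.4,0],[1,0,0,0.5,0],[1,0,0,0.4,0],[1,0,0,0.2,0],[1,0,0,0.1,0]]]'
python3 -m jog '[[[1,0,0,0.1,0],[1,0,0,0.15,0],[1,0,0,0.15,0],[1,0,0,0.15,0],[1,0,0,0.15,0]]]'
```

```text
t: 4.6
tool_pos: [0.4783, -0.3379, 0.1278]
orientation: [-0.001, 0.13, 0.991, 0.0]
contact_force: [-4.7, 0.5, 8.3]
opening: -0.001
t: 5.1
tool_pos: [0.4786, -0.3387, 0.1115]
orientation: [0.0, 0.13, 0.991, -0.001]
contact_force: [-4.6, -0.7, 8.6]
opening: 0.002
```

```bash
python3 -m jog '[[[1,0,0,0.2,0],[1,0,0,0.2,0],[1,0,0,0.2,0],[1,0,0,0.2,0],[1,0,0,0.15,0]]]'
python3 -m jog '[[[1,0,0,0.1,0],[1,0,0,0.05,0]]]'
python3 -m jog '[[[1,0,0,0.04,0],[1,0,0,0,0]]]'
```

```text
t: 5.6
tool_pos: [0.4793, -0.3386, 0.0877]
orientation: [0.001, 0.131, 0.991, -0.0]
contact_force: [0.6, 1.3, 7.8]
opening: -0.001
t: 5.8
tool_pos: [0.4797, -0.3383, 0.0843]
orientation: [0.001, 0.131, 0.991, -0.0]
contact_force: [-1.7, 2.7, 16.6]
opening: -0.002
t: 6.0
tool_pos: [0.4798, -0.3384, 0.0843]
orientation: [0.001, 0.131, 0.991, -0.0]
contact_force: [-3.8, 3.9, 17.6]
opening: -0.0
```

```bash
python3 -m jog '[[[1,0,0,0,0],[1,0,0,0,0],[1,0,0,0,0],[1,0,0,0,0],[1,0,0,0,0]]]'
python3 - <<'E'
from station import env
import cv2
d=env.snapshot("side");cv2.imwrite("pics/open.png",cv2.resize(d["img"][120:320,230:470,::-1],(720,600)))
E
```

```text
t: 6.5
tool_pos: [0.4798, -0.3383, 0.0843]
orientation: [0.001, 0.131, 0.991, -0.0]
contact_force: [-1.6, 4.0, 17.3]
opening: -0.003
```

View pics/open.png

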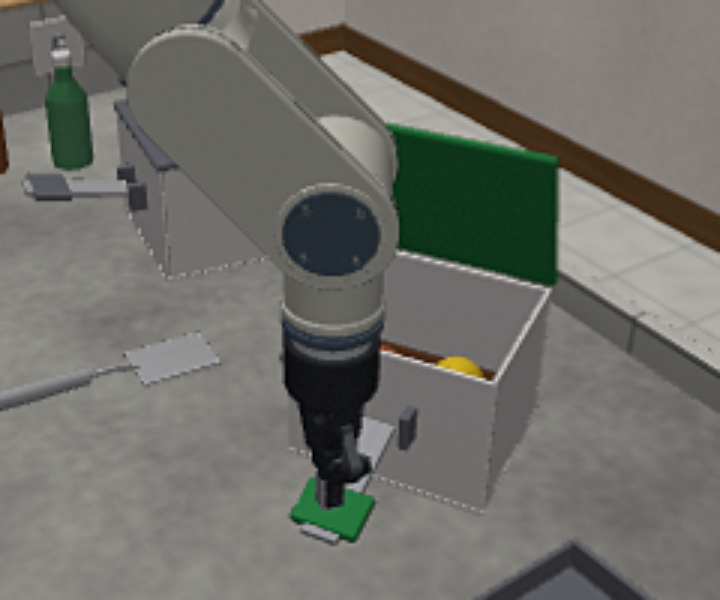

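The lid stands nearly upright and wide open, with the fingertips on the pad at (330,500). I keep holding, then release slowly.

```bash
for k in 1; do :; done
python3 -m jog '[[[1,0,0,0,0],[1,0,0,0,0],[1,0,0,0,0],[1,0,0,0,0],[1,0,0,0,0]]]'
python3 -m jog '[[[1,0,0,0,0],[1,0,0,0,0],[1,0,0,0,0],[1,0,0,0,0],[1,0,0,0,0]]]'
python3 -m jog '[[[1,0,0,0,0],[1,0,0,0,0],[1,0,0,0,0],[1,0,0,0,0],[1,0,0,0,0]]]'
python3 -m jog '[[[1,0,0,0,0],[1,0,0,0,0],[1,0,0,0,0],[1,0,0,0,0],[1,0,0,0,0]]]'
python3 -m jog '[[[1,0,0,0,0],[1,0,0,0,0],[1,0,0,0,0],[1,0,0,0,0],[1,0,0,0,0]]]'
python3 -m jog '[[[1,0,0,0,0],[1,0,0,0,0],[1,0,0,0,0],[1,0,0,-0.03,0],[1,0,0,-0.05,0]]]'
python3 -m jog '[[[1,0,0,-0.06,0],[1,0,0,-0.06,0],[1,0,0,-0.06,0],[1,0,0,-0.06,0],[1,0,0,-0.06,0]]]'
python3 -m jog '[[[1,0,0,-0.06,0],[1,0,0,-0.06,0],[1,0,0,-0.06,0],[1,0,0,-0.06,0],[1,0,0,-0.06,0]]]'
```

```text
t: 7.05
tool_pos: [0.4798, -0.3384, 0.0843]
orientation: [0.001, 0.131, 0.991, -0.0]
contact_force: [-2.8, 4.6, 18.1]
opening: -0.001
t: 7.55
tool_pos: [0.4798, -0.3384, 0.0843]
orientation: [0.001, 0.131, 0.991, -0.0]
contact_force: [-2.7, 3.2, 17.1]
opening: -0.002
t: 8.05
tool_pos: [0.4798, -0.3383, 0.0843]
orientation: [0.001, 0.131, 0.991, -0.0]
contact_force: [-2.2, 3.7, 17.6]
opening: 0.001
t: 8.55
tool_pos: [0.4798, -0.3383, 0.0843]
orientation: [0.001, 0.131, 0.991, -0.0]
contact_force: [-1.7, 3.5, 17.8]
opening: 0.001
t: 9.05
tool_pos: [0.4798, -0.3383, 0.0843]
orientation: [0.001, 0.131, 0.991, -0.0]
contact_force: [-2.8, 2.8, 17.6]
opening: 0.0
t: 9.55
tool_pos: [0.4796, -0.3383, 0.0854]
orientation: [0.001, 0.131, 0.991, -0.0]
contact_force: [-0.6, 0.8, 6.4]
opening: -0.002
t: 10.05
tool_pos: [0.4789, -0.3386, 0.0925]
orientation: [0.0, 0.13, 0.991, -0.0]
contact_force: [-2.0, -0.7, 5.8]
opening: 0.0
t: 10.55
tool_pos: [0.4786, -0.3387, 0.1]
orientation: [-0.0, 0.13, 0.991, -0.001]
contact_force: [-5.2, -2.9, 6.9]
opening: 0.002
```

Contact is holding and the rise is smooth at 15 mm/s. I continue to about 0.132.

```bash
python3 -m jog '[[[1,0,0,-0.06,0],[1,0,0,-0.06,0],[1,0,0,-0.06,0],[1,0,0,-0.06,0],[1,0,0,-0.06,0]]]'
python3 -m jog '[[[1,0,0,-0.06,0],[1,0,0,-0.06,0],[1,0,0,-0.06,0],[1,0,0,-0.06,0],[1,0,0,-0.06,0]]]'
python3 -m jog '[[[1,0,0,-0.06,0],[1,0,0,-0.06,0],[1,0,0,-0.06,0],[1,0,0,-0.06,0],[1,0,0,-0.06,0]]]'
python3 -m jog '[[[1,0,0,-0.06,0],[1,0,0,-0.06,0],[1,0,0,-0.06,0],[1,0,0,-0.06,0],[1,0,0,-0.06,0]]]'
python3 -m jog '[[[1,0,0,-0.06,0],[1,0,0,-0.06,0],[1,0,0,-0.06,0],[1,0,0,-0.06,0],[1,0,0,-0.06,0]]]'
```

```text
t: 11.05
tool_pos: [0.4787, -0.3387, 0.1076]
orientation: [0.0, 0.13, 0.991, -0.001]
contact_force: [-3.4, -1.5, 8.2]
opening: -0.001
t: 11.55
tool_pos: [0.4792, -0.3385, 0.1152]
orientation: [0.001, 0.131, 0.991, -0.0]
contact_force: [-0.9, 0.8, 7.0]
opening: -0.002
t: 12.05
tool_pos: [0.4801, -0.3381, 0.1228]
orientation: [0.001, 0.131, 0.991, -0.0]
contact_force: [2.5, 3.1, 6.2]
opening: 0.001
t: 12.55
tool_pos: [0.4799, -0.3382, 0.1301]
orientation: [0.001, 0.131, 0.991, -0.0]
contact_force: [-0.2, 0.7, 0.2]
opening: -0.0
t: 13.05
tool_pos: [0.4787, -0.338, 0.1368]
orientation: [-0.0, 0.131, 0.991, 0.0]
contact_force: [0.3, -0.3, 0.2]
opening: 0.005
```

Contact ended at about 0.13, where the lever is fully up. I retreat upward and check.

```bash
python3 -m jog '[[[1,0,0,-0.3,0],[1,0,0,-0.6,0],[1,0,0,-0.8,0],[1,0,0,-0.8,0],[1,0,0,-0.8,0]]]'
python3 -m jog '[[[1,0,0,-0.6,0],[1,0,0,-0.2,0],[1,0,0,0,0],[1,0,0,0,0],[1,0,0,0,0]]]'
python3 - <<'E'
from station import env
from loc import *
for n in("top","side"):
    d=env.snapshot(n);D0=np.load(n+".npz")
    for i,s,c in green(d,0)[1]:print(n,s,c.round(1))
    if n=="side":cv2.imwrite("pics/end.png",d["img"][:,:,::-1])
print(env.sense()["qd"].round(3),env.sense()["contact_force"])
E
```

```text
t: 13.55
tool_pos: [0.479, -0.3381, 0.2214]
orientation: [0.0, 0.131, 0.991, -0.0]
contact_force: [-0.1, -1.0, 0.6]
opening: 0.002
t: 14.05
tool_pos: [0.4783, -0.3376, 0.2383]
orientation: [-0.001, 0.131, 0.991, 0.0]
contact_force: [-1.4, 0.5, 0.6]
opening: 0.002
top [ 344  155   67   62 2326] [376.5 185.7]
side [245 143  14  26  95] [250.3 151.8]
side [ 346  199   69   49 2076] [378.3 222.8]
side [325 219  10  12  72] [330.4 225. ]
side [327 268  28  17 240] [340.9 275.7]
[-0.     0.001 -0.001 -0.    -0.001 -0.002] [-0.89575462 -0.18681858 -0.55993394]
```

View pics/end.png

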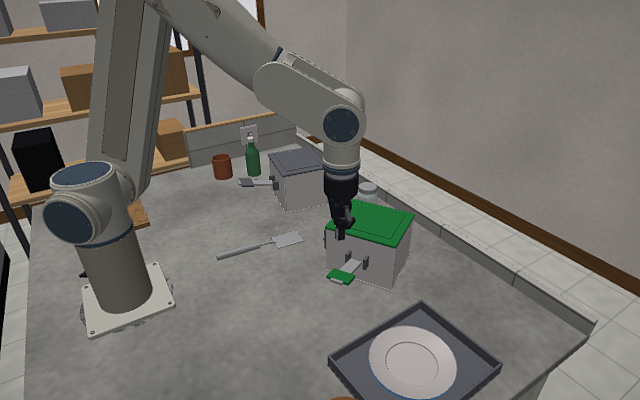

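The lid is shut (top-view blob identical to the start), the pad is back at (341,276), and the other items look unmoved. I'm handing in.

```bash
python3 -c "
from station import env
print(env.close_job())"
```

```text
the job is handed in; nothing more can be done
None
```

I pressed the green lever down to its stop with closed fingertips and held it there from about 5.8 s to 9.3 s. The contact force during the hold was about 17 N, and a picture taken then showed the lid wide open. I then let the lever rise at about 15 mm/s over roughly 3 s, with 6–8 N on the fingers until the lever reached its top position, and backed off upward.

**Last checks:**
- **Green lid and lever:** the lid's outline in the top view matches the start to 0.1 px, and the pad is back at its starting pixel position in the side view.
- **Grey caddy and bystanders:** the grey caddy looks shut. The items visible in the side view look unmoved, judged by eye only, and the jar was partly hidden by the gripper.
- **Arm:** it is still, about 110 mm clear above the pad, with contact force within sensor noise.

No check failed or disagreed. I never measured the lid's opening angle or closing speed directly. I inferred them from the picture, the tool heights and the steady contact force.

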